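# Unload the spectacle-front curving press

### The job

Unload the curving press for spectacle fronts: take its handle and swing the hinged top up and over until it leans back on its stops, lift the formed front straight out of the die, and lay it, the same way up, flat in the empty wide bay of the job tray that holds a pair of spectacle arms (temples), without letting it drop. Then bring the top forward again and lower it under control, without letting it fall, until the press is fully shut; leave the trays and the other things on the bench where they are.

Things in the scene. Friction and masses are not known exactly. Their poses are not given: they have to be found in the camera images.
- top (a joint): hinged top of the press (0.8 kg, male die under it). 0 rad = shut (as it starts), grows as it opens; 1.88 rad = resting on its stops, 18 deg past upright. No spring or latch: its weight holds it open beyond about 1.5 rad and makes it fall shut from less. About 3 N at the handle lifts it from shut.
- handle (a point): centre of the handle: round black bar 16 mm thick, grip 82 mm long between two legs, along this point's y, parallel to the hinge. Shut: 110 mm above the bench, 167 mm nearer the robot than the hinge line, 47 mm free between bar and top plate, 70 mm free under it. Fully open: 261 mm up, 57 mm beyond the hinge line. It turns with the top.
- hinge (a point): middle of the hinge line, fixed, 104 mm above the bench; the hinge runs along y, x points level from the die to the hinge (away from the robot). The press is a cream bench machine 176 mm wide, 205 mm deep, fixed to the bench. Its open top stays 58 mm clear (level, along x) of the middle of the die.
- die (a point): middle of the lowest line of the die cavity, 68 mm above the bench, 72 mm before the hinge line; axes as hinge. The cavity is 148 mm long (y), 52 mm wide (x), floor curved along y (radius 130 mm), walls all round rising to 30 mm above this point. Under each lens opening (|x| < 16, |y| 11 to 56 mm) is a well for fingertips, 20 mm deep below this point.
- front_center (a point): middle of the bridge of the front, at half thickness. Brown acetate without lenses, about 28 g, 4.5 mm thick, 134 mm long (y), 46 mm high (x), bent along y, its ends 19 mm higher than the bridge; centre of mass level-wise within 3 mm. Lens openings: |y| 11 to 56, |x| < 18 mm. Nasal rims and bridge together are 22 mm wide (y): grip there, a finger down each opening. Lies in the die, z up, y along it.
- job_tray: the job tray to fill: grey plastic, 180 x 134 x 28 mm, loose, 0.35 kg, with two brown spectacle arms (about 145 mm long) in its narrow bay. Origin: centre of the underside; x along its length. A divider 22 mm high, 17 mm to +y of the middle, parts the empty wide bay (-y) from the narrow bay (+y). Walls 4 mm.
- job_tray_bay (a point): centre of the floor of the job tray's wide bay, 4 mm above the bench; axes as the tray's. The bay is 172 mm long (x) and 79 mm wide (y), walls 24 mm high (divider 18 mm). The front goes in with its length along x, either way round.
- other_tray: another job's tray, the same but with two clear round lenses 40 mm across in its narrow bay; its wide bay is empty too. Not to be used or moved. Origin and axes as for the job tray.
- spray: white plastic bottle, 48 mm across, 135 mm tall, standing behind the work; origin: centre of the underside. Leave alone.
- pliers: optician's pliers lying flat, about 125 mm long and 14 mm high; origin on the bench near their joint. Leave alone.
- dish: small white dish, 60 mm across and 20 mm high, behind the work; origin: centre of the underside. Leave alone.

How it is judged:
By the outcome, as a careful person would: the job done as asked, in the order asked, and still so for the second after the job is handed in, with the robot touching nothing.
It also fails if it takes over 69 s, if anything falls off the work surface, if the arm or the gripper's body presses on something with over 40 N, if the wrist force passes 120 N, or if a joint passes its speed limit or range.

### The arm

A 6-joint arm with a two-finger parallel gripper is mounted at the origin on the work surface. World frame = base frame: x ahead of the robot, y to its left, z up, the work surface at z = 0. Lengths are in m, angles in rad, forces in N, time in s.
With the tool pointing down it reaches from about 0.3 to 0.875 m from the base axis. Payload 6.4 kg.
Tool frame: the origin (TCP) lies midway between the tips of the shut fingers; the grasp point (between the pads) lies ctrl.grip_point_offset behind it (ctrl.grip_point_offset is the distance from the TCP to the grasp point, in m); z points along the fingers, y is the direction in which the jaws open and shut (so a half turn about z gives the same grasp; the last joint's range is limited). The gripper opens to 85 mm and grips with 20 to 120 N. Pads are 22 mm wide; open, the fingers measure 114 mm over their backs; the gripper's body (76 mm by 85 mm) begins 54 mm behind the grasp point. The pads swing forward as they close: fully open they stand 13 mm farther back than shut.
Start: joints at [-1.344, 0.181, 1.607, -0, 1.354, -0.206], TCP at [0.241, -0.522, 0.231] pointing down, gripper open.
Joint ranges: [-2.99, 2.99], [-0.89, 2.07], [0.3, 2.58], [-1.14, 4.28], [0, 2.63], [-3.12, 3.12]. Speed limits (rad/s): [2.57, 2.57, 3.01, 3.14, 3.14, 3.14].

### API

Orientations are given as a unit quaternion [w, x, y, z].
In Python, from bench import ctrl, viewer gives the robot as it stands.
- The arm moves only by the shell command python3 -m handwheel 'ROWS' [OPENING]. ROWS is JSON, a list of rows, each an object with "travel": the shift along the tool's x, y, z as a fraction of full scale, a list of three; "dr": the turn, a rotation vector about the tool's x, y, z as a fraction of full scale, a list of three. A call has 1 to 20 rows; each row shifts and turns the pose as measured when the row begins, along the tool's axes as they then stand; what a row does not reach is not made up. Full scale, the value 1, is 150 mm for a shift and 30 degrees for a turn. A row lasts 1/12 s, in which the tool goes at most 41.7 mm and 7.16 degrees, less where a joint would pass 70% of its speed; a pose out of reach is approached as far as the arm can. A call with a number of a shift or a turn outside -1 to 1 is refused whole. A call with a gripper value outside its range is refused whole. OPENING is the opening, from -1 (shut) to 1 (fully open), set as the call begins (- or left out, the last holds). The fingers move at their own pace and stop on an object; the grip force is fixed at half the most. Time passes only in rows, so rows that do not move let the fingers close. It gives the time, the measured TCP pose, the force and the opening at its end, in the units of the state.
- ctrl.get_obs(): the state, without advancing time (a new reading comes with each control period).
- viewer.camera(name): name is "scene" or "top"; returns the picture (384x512x3 uint8, red, green, blue); there is no depth.
- viewer.get_calibration(name): a dict with "camera_matrix" (3x3 intrinsics, pixels), "R" (3x3) and "t" (3): a world point X has camera coordinates R X + t. Camera axes: x right, y down, z forward; pixel columns grow to the right and rows downward; lengths in m; the calibration is good to about 2 mm. A picture is of the moment at which its call begins. get_calibration takes no time and is no camera call.
- ctrl.hand_in(): hands the job in, once; it reports no verdict.
The state is a dict: "time_s": time; "q": joint angles; "dq": joint speeds; "joint_efforts": joint torques, N m; "eef_pos": TCP position; "eef_rot": TCP orientation; "wrist_force": force on the tool from outside, world axes, zero at the start; "torque": the same for the moment, N m; "opening": opening from 0.0 (shut) to 1.0 (fully open).
Only numpy, scipy, OpenCV 4.12 (cv2) and the standard library are available. Lean on these libraries where they do the work, as an engineer would, in place of code of your own. Each camera call takes 0.05 s, during which the arm holds its last target. There are 200 camera calls.

## Working session

There is one attempt and no reset: what is moved stays moved. The work goes in short steps, Python scripts to look and compute and a shell command to move; the robot and the scene stay as the last step left them, time stands still between calls to the robot, and variables do not carry over. Pictures are saved under pics/ and viewed, about 8 in all and at most 12, crops included, and the job is handed in when it is done.

```bash
mkdir -p pics; ls; python3 - <<'E'
from bench import ctrl, viewer
import cv2, numpy as np
for n in ("scene","top"):
    im=viewer.camera(n); cv2.imwrite(f"pics/{n}0.png",cv2.resize(im[:,:,::-1],(800,600),interpolation=cv2.INTER_CUBIC))
    c=viewer.get_calibration(n); print(n,{k:np.round(v,4).tolist() for k,v in c.items()})
print(ctrl.get_obs(), ctrl.grip_point_offset)
E
```

```text
pics
scene {'camera_matrix': [[394.7192, 0.0, 250.7764], [0.0, 394.7192, 191.2457], [0.0, 0.0, 1.0]], 'R': [[-0.5223, 0.8528, 0.0024], [0.6963, 0.428, -0.5762], [-0.4924, -0.2993, -0.8173]], 't': [0.279, -0.321, 1.2569]}
top {'camera_matrix': [[390.0051, 0.0, 255.5872], [0.0, 390.0051, 198.1444], [0.0, 0.0, 1.0]], 'R': [[-0.0166, -0.9998, 0.0116], [-0.9944, 0.0153, -0.1043], [0.1041, -0.0132, -0.9945]], 't': [0.0061, 0.5424, 1.0134]}
{'time_s': 0.1, 'q': array([-1.34429950e+00,  1.81476357e-01,  1.60788384e+00, -1.16962615e-05,
        1.35384760e+00, -2.06277468e-01]), 'dq': array([ 0.00023587, -0.00137843, -0.00133096,  0.00099084, -0.00062373,
        0.00042292]), 'joint_efforts': array([-2.59413109e-04, -4.45872402e+01, -3.52239525e+01, -3.23088807e-04,
        4.15066213e-03,  1.79100357e-05]), 'eef_pos': array([ 0.24105924, -0.52147881,  0.23048054]), 'eef_rot': array([-8.07472620e-04,  9.76678920e-01,  2.14703599e-01, -1.38738860e-05]), 'wrist_force': array([-0.27233989,  0.64326259, -0.10492164]), 'torque': array([-0.00769351,  0.06751847, -0.01457344]), 'opening': 0.9985997037835065} 0.0187
```

View pics/scene0.png

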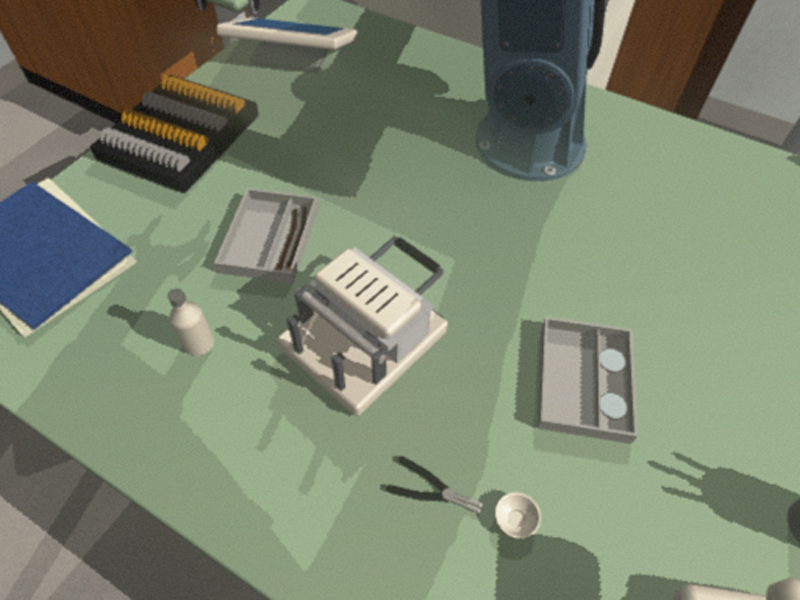

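View pics/top0.png

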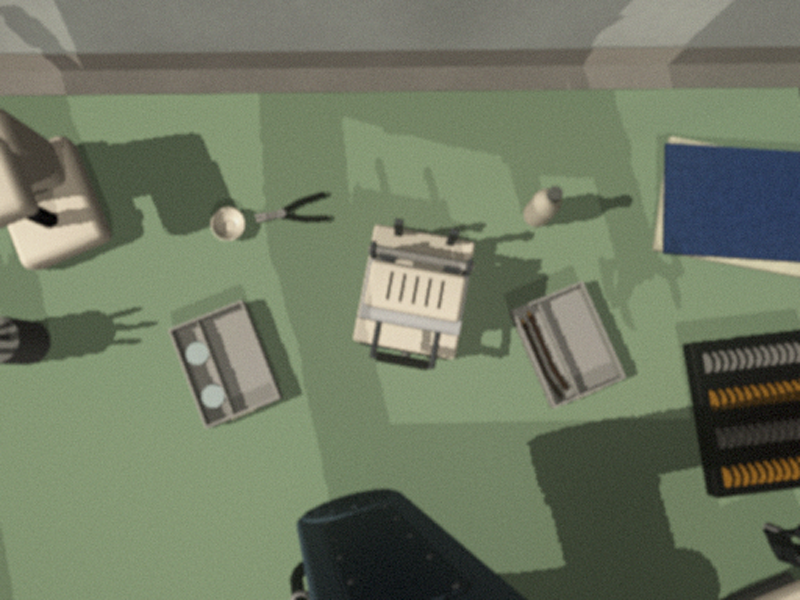

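The scene picture shows the handle bar from about (398,240) to (441,270) and the job tray with the brown arms around (267,232). In the top picture the handle runs (374,353)–(434,364), the press hinge side is up at y≈255, and the job tray has corners (514,312), (583,283), (625,377) and (557,406).

```bash
cat > h.py <<'E'
from bench import ctrl, viewer
import cv2, numpy as np
from scipy.spatial.transform import Rotation as Rn
def bp(n,uv,z,s=512/800):
    """pixels (of the 800x600 picture) -> world points at height z"""
    c=viewer.get_calibration(n); K,R,t=[np.array(c[k]) for k in("camera_matrix","R","t")]
    uv=np.atleast_2d(uv).astype(float)*s; d=(R.T@np.linalg.solve(K,np.c_[uv,np.ones(len(uv))].T)).T
    C=-R.T@t; return C+d*((z-C[2])/d[:,2])[:,None]
def pj(n,X,s=800/512):
    c=viewer.get_calibration(n); K,R,t=[np.array(c[k]) for k in("camera_matrix","R","t")]
    p=(K@(R@np.atleast_2d(X).T+t[:,None])).T; return p[:,:2]/p[:,2:]*s
def rot(o): w,x,y,z=o["eef_rot"]; return Rn.from_quat([x,y,z,w])
def down(yaw):
    """tool down, tool x along world heading yaw"""
    c,s=np.cos(yaw),np.sin(yaw); return Rn.from_matrix(np.array([[c,s,0],[s,-c,0],[0,0,-1]]))
def delta(P,R):
    """what is to go: shift in tool axes (fraction) and turn (fraction) from now"""
    o=ctrl.get_obs(); r=rot(o)
    print("t",round(o["time_s"],2),"pos",np.round(o["eef_pos"],4),"F",np.round(o["wrist_force"],1),"open",round(o["opening"],3))
    print("travel",np.round(r.inv().apply(np.array(P)-o["eef_pos"])/.15,3),"dr",np.round((r.inv()*R).as_rotvec()/np.radians(30),3))
E
python3 - <<'E'
from h import *
np.set_printoptions(precision=4,suppress=True)
print("handle top",bp("top",[(374,353),(434,364)],.11), "scene",bp("scene",[(398,240),(441,270)],.11))
a=bp("top",[(514,312),(583,283),(625,377),(557,406)],.028);b=bp("scene",[(249,190),(317,197),(300,274),(216,270)],.028)
for q in(a,b): print(q,q.mean(0),np.linalg.norm(np.diff(q,axis=0),axis=1))
print("base corners",bp("top",[(353,342),(456,358)],.02),bp("top",[(374,226),(475,240)],.02))
for n in("scene","top"):
    im=viewer.camera(n); 
    if n=="scene": c=im[130:270,170:300]; k=5
    else: c=im[130:250,210:310];k=6
    cv2.imwrite(f"pics/{n}1.png",cv2.resize(c[:,:,::-1],None,fx=4.2,fy=4.2,interpolation=cv2.INTER_CUBIC))
E
```

```text
handle top [[ 0.4663  0.0392  0.11  ]
 [ 0.4476 -0.0542  0.11  ]] scene [[ 0.4467 -0.0426  0.11  ]
 [ 0.4635  0.043   0.11  ]]
[[ 0.5353 -0.1989  0.028 ]
 [ 0.5837 -0.3199  0.028 ]
 [ 0.4215 -0.3837  0.028 ]
 [ 0.3748 -0.2658  0.028 ]] [ 0.4788 -0.2921  0.028 ] [0.1303 0.1743 0.1268]
[[ 0.4265 -0.3745  0.028 ]
 [ 0.3754 -0.2575  0.028 ]
 [ 0.5347 -0.1785  0.028 ]
 [ 0.6013 -0.3028  0.028 ]] [ 0.4845 -0.2784  0.028 ] [0.1277 0.1778 0.141 ]
base corners [[ 0.4887  0.0776  0.02  ]
 [ 0.4585 -0.0982  0.02  ]] [[ 0.6908  0.0392  0.02  ]
 [ 0.6635 -0.1368  0.02  ]]
```

View pics/top1.png

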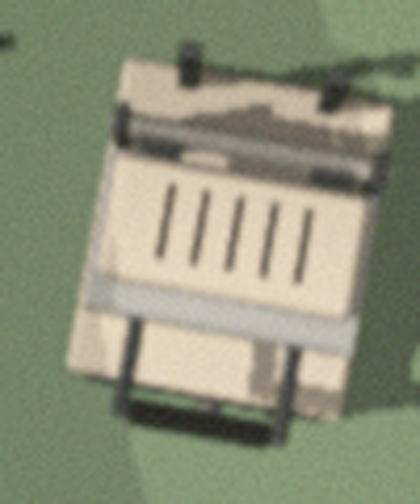

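The top crop shows the grip bar from (115,410) to (280,438) and the hinge barrel from (120,125) to (380,170). I'll check these against each other and then plan the approach.

```bash
python3 - <<'E'
from h import *
np.set_printoptions(precision=4,suppress=True)
f=lambda p:[(210+p[0]/4.2,130+p[1]/4.2)]
B=bp("top",[f((115,410))[0],f((282,438))[0]],.112,1); H=bp("top",[f((122,125))[0],f((382,170))[0]],.108,1)
print(B,B.mean(0),H,H.mean(0))
d=H.mean(0)-B.mean(0); print("dist",np.linalg.norm(d[:2]),"yaw",np.degrees(np.arctan2(d[1],d[0])))
for q in (B,H): e=q[0]-q[1]; print(np.linalg.norm(e),np.degrees(np.arctan2(-e[0],e[1])))
delta([B.mean(0)[0],B.mean(0)[1],.2],down(np.radians(79.5)))
E
```

```text
[[ 0.4622  0.044   0.112 ]
 [ 0.4444 -0.0525  0.112 ]] [ 0.4533 -0.0042  0.112 ] [[ 0.6308  0.0381  0.108 ]
 [ 0.6015 -0.1155  0.108 ]] [ 0.6162 -0.0387  0.108 ]
dist 0.1664661161334749 yaw -11.970666570223175
0.09812135128200121 -10.425231878462217
0.15633948835613637 -10.789333175046423
t 0.2 pos [ 0.2411 -0.5217  0.2307] F [-0.3 -0.4  0.1] open 1.004
travel [ 2.731 -2.538  0.208] dr [-0.002 -0.001 -1.823]
```

View pics/scene1.png

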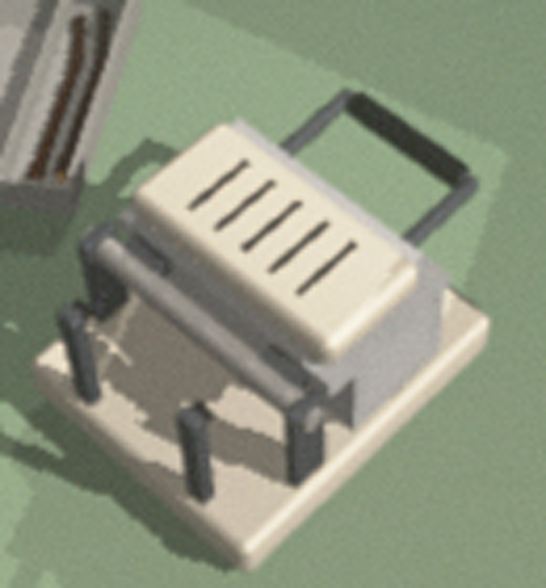

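The scene crop shows the bar from (350,98) to (470,178), which agrees with the top view to within a few mm. The press yaw is about −11°. Moving over to the handle.

```bash
python3 -m handwheel '[{"travel":[0.19,-0.18,0],"dr":[0,0,0]},{"travel":[0.19,-0.18,0],"dr":[0,0,0]},{"travel":[0.19,-0.18,0],"dr":[0,0,0]},{"travel":[0.19,-0.18,0],"dr":[0,0,0]},{"travel":[0.19,-0.18,0],"dr":[0,0,0]},{"travel":[0.19,-0.18,0],"dr":[0,0,0]},{"travel":[0.19,-0.18,0],"dr":[0,0,0]},{"travel":[0.19,-0.18,0],"dr":[0,0,0]},{"travel":[0.19,-0.18,0],"dr":[0,0,0]},{"travel":[0.19,-0.18,0],"dr":[0,0,0]},{"travel":[0.19,-0.18,0],"dr":[0,0,0]},{"travel":[0.19,-0.18,0],"dr":[0,0,0]},{"travel":[0,0,0],"dr":[0,0,-0.23]},{"travel":[0,0,0],"dr":[0,0,-0.23]},{"travel":[0,0,0],"dr":[0,0,-0.23]},{"travel":[0,0,0],"dr":[0,0,-0.23]},{"travel":[0,0,0],"dr":[0,0,-0.23]},{"travel":[0,0,0],"dr":[0,0,-0.23]},{"travel":[0,0,0],"dr":[0,0,-0.23]},{"travel":[0,0,0],"dr":[0,0,-0.2]}]' -0.1
python3 - <<'E'
from h import *
delta([.455,-.003,.2],down(np.radians(79)))
E
```

```text
time_s: 1.87
eef_pos: [0.4201, -0.0595, 0.2279]
eef_rot: [-0.001, 0.764, 0.645, 0.002]
wrist_force: [0.0, 0.7, 0.3]
opening: 0.45
t 1.87 pos [ 0.4201 -0.0595  0.2279] F [0.  0.7 0.3] open 0.45
travel [0.41  0.166 0.188] dr [ 0.001 -0.007  0.044]
```

```bash
python3 -m handwheel '[{"travel":[0.2,0.08,0.06],"dr":[0,0,0.044]},{"travel":[0.2,0.08,0.06],"dr":[0,0,0]},{"travel":[0.01,0.01,0.06],"dr":[0,0,0]},{"travel":[0,0,0],"dr":[0,0,0]}]'
python3 - <<'E'
from h import *
delta([.455,-.003,.091],down(np.radians(79)))
i=viewer.camera("top")[190:270,220:300]; j=viewer.camera("scene")[110:200,220:320]
cv2.imwrite("pics/a2.png",np.hstack([cv2.resize(i,(400,400),interpolation=2),cv2.resize(j,(400,400),interpolation=2)])[:,:,::-1])
E
```

```text
time_s: 2.2
eef_pos: [0.4577, -0.0029, 0.2009]
eef_rot: [0.0, 0.77, 0.639, 0.002]
wrist_force: [-0.7, 0.3, -0.4]
opening: 0.45
t 2.2 pos [ 0.4577 -0.0029  0.2009] F [-0.7  0.3 -0.4] open 0.45
travel [-0.006 -0.02   0.733] dr [ 0.006 -0.005  0.013]
```

View pics/a2.png

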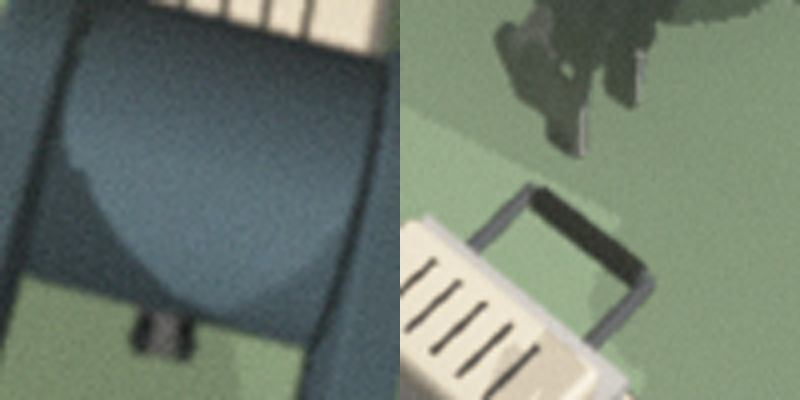

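The scene crop shows the fingers centred above the bar with a jaw on each side, and the path down is clear. Descending, then closing.

```bash
python3 -m handwheel '[{"travel":[0,-0.01,0.12],"dr":[0,0,0]},{"travel":[0,-0.01,0.12],"dr":[0,0,0]},{"travel":[0,0,0.12],"dr":[0,0,0]},{"travel":[0,0,0.12],"dr":[0,0,0]},{"travel":[0,0,0.12],"dr":[0,0,0]},{"travel":[0,0,0.08],"dr":[0,0,0]},{"travel":[0,0,0.05],"dr":[0,0,0]},{"travel":[0,0,0],"dr":[0,0,0]}]'
python3 -m handwheel '[{"travel":[0,0,0],"dr":[0,0,0]},{"travel":[0,0,0],"dr":[0,0,0]},{"travel":[0,0,0],"dr":[0,0,0]},{"travel":[0,0,0],"dr":[0,0,0]},{"travel":[0,0,0],"dr":[0,0,0]},{"travel":[0,0,0],"dr":[0,0,0]}]' -1
python3 - <<'E'
from h import *
delta([.455,-.003,.091],down(np.radians(79)))
E
```

```text
time_s: 2.97
eef_pos: [0.4575, -0.0114, 0.0953]
eef_rot: [0.006, 0.772, 0.635, 0.005]
wrist_force: [-0.3, 0.1, -0.2]
opening: 0.448
time_s: 3.47
eef_pos: [0.4543, -0.0115, 0.0974]
eef_rot: [0.004, 0.773, 0.634, 0.003]
wrist_force: [0.0, 0.5, -4.2]
opening: 0.16
t 3.47 pos [ 0.4543 -0.0115  0.0974] F [ 0.   0.5 -4.2] open 0.16
travel [ 0.057 -0.007  0.043] dr [ 0.017  0.001 -0.008]
```

Gripped the bar. Opening along the arc with the tool kept pointing down, so the bar turns between the pads.

```bash
python3 -m handwheel '[{"travel":[0,0.007,-0.089],"dr":[0,0,0]},{"travel":[0,0.014,-0.088],"dr":[0,0,0]},{"travel":[0,0.021,-0.087],"dr":[0,0,0]},{"travel":[0,0.028,-0.085],"dr":[0,0,0]},{"travel":[0,0.034,-0.082],"dr":[0,0,0]},{"travel":[0,0.041,-0.079],"dr":[0,0,0]},{"travel":[0,0.047,-0.076],"dr":[0,0,0]}]'
cat >> h.py <<'E'
def arc(P0,yaw,r=.167,p0=.036):
    """handle angle from the measured TCP, given the shut TCP P0"""
    o=ctrl.get_obs(); d=o["eef_pos"]-np.array(P0); x=d@[np.cos(yaw),np.sin(yaw),0]-r*np.cos(p0); z=d[2]+r*np.sin(p0)
    print("theta",round(np.arctan2(z,-x)-p0,3),"r",round(np.hypot(x,z),4),"F",np.round(o["wrist_force"],1),"T",np.round(o["torque"],2),"y",round(d@[-np.sin(yaw),np.cos(yaw),0],4), "dr back",np.round((rot(o).inv()*down(yaw+np.pi/2)).as_rotvec()/np.radians(30),3),"open",round(o["opening"],3))
E
python3 - <<'E'
from h import *
arc([.4543,-.0115,.0955],np.radians(-11))
E
```

```text
time_s: 4.05
eef_pos: [0.4804, -0.0168, 0.185]
eef_rot: [0.002, 0.773, 0.634, 0.001]
wrist_force: [0.3, -0.7, -5.1]
opening: 0.158
theta 0.562 r 0.1697 F [ 0.3 -0.7 -5.1] T [ 0.05  0.26 -0.05] y -0.0003 dr back [ 0.009  0.001 -0.008] open 0.158
```

```bash
python3 -m handwheel '[{"travel":[0,0.053,-0.071],"dr":[0,0,0]},{"travel":[0,0.059,-0.067],"dr":[0,0,0]},{"travel":[0,0.064,-0.062],"dr":[0,0,0]},{"travel":[0,0.069,-0.057],"dr":[0,0,0]},{"travel":[0,0.073,-0.051],"dr":[0,0,0]},{"travel":[0,0.077,-0.045],"dr":[0,0,0]},{"travel":[0,0.08,-0.039],"dr":[0,0,0]},{"travel":[0,0.083,-0.032],"dr":[0,0,0]},{"travel":[0,0.085,-0.026],"dr":[0,0,0]},{"travel":[0,0.087,-0.019],"dr":[0,0,0]},{"travel":[0,0.088,-0.012],"dr":[0,0,0]}]'
python3 - <<'E'
from h import *
arc([.4543,-.0115,.0955],np.radians(-11))
E
```

```text
time_s: 4.97
eef_pos: [0.5887, -0.0387, 0.2643]
eef_rot: [-0.012, 0.772, 0.635, -0.014]
wrist_force: [-2.9, 0.9, 1.8]
opening: 0.161
theta 1.366 r 0.1773 F [-2.9  0.9  1.8] T [ 0.2   1.   -0.08] y -0.0011 dr back [-0.07   0.012 -0.003] open 0.161
```

The bar has crept about 8 mm toward the fingertips, going by its known height. I'll ease the tool down along it while finishing the swing.

```bash
python3 -m handwheel '[{"travel":[0,0.04,0.03],"dr":[-0.03,0,0]},{"travel":[0,0.06,0.03],"dr":[-0.03,0,0]},{"travel":[0,0.07,0.025],"dr":[0,0,0]},{"travel":[0,0.07,0.015],"dr":[-0.02,0,0]},{"travel":[0,0.07,0.012],"dr":[0,0,0]}]'
python3 - <<'E'
from h import *
arc([.4543,-.0115,.0955],np.radians(-11))
E
```

```text
time_s: 5.38
eef_pos: [0.6408, -0.0492, 0.2646]
eef_rot: [0.012, 0.772, 0.636, 0.005]
wrist_force: [-4.5, 1.5, -2.4]
opening: 0.158
theta 1.667 r 0.1767 F [-4.5  1.5 -2.4] T [ 0.34  1.58 -0.01] y -0.0015 dr back [ 0.047  0.017 -0.001] open 0.158
```

```bash
python3 -m handwheel '[{"travel":[0,0.065,0.035],"dr":[0.02,0,0]},{"travel":[0,0.065,0.04],"dr":[0.02,0,0]},{"travel":[0,0.06,0.05],"dr":[0,0,0]},{"travel":[0,0.05,0.05],"dr":[0,0,0]},{"travel":[0,0.03,0.05],"dr":[0,0,0]}]'
python3 - <<'E'
from h import *
arc([.4543,-.0115,.0955],np.radians(-11))
E
```

```text
time_s: 5.8
eef_pos: [0.6735, -0.0567, 0.2558]
eef_rot: [-0.0, 0.771, 0.636, -0.01]
wrist_force: [-33.7, 5.2, 40.4]
opening: 0.155
theta 1.864 r 0.1758 F [-33.7   5.2  40.4] T [ 0.84  5.84 -0.3 ] y -0.0026 dr back [-0.024  0.029  0.002] open 0.155
```

Open on its stops, with a 40 N reaction against them. I'll release, rise and move aside so the top camera can see the die.

```bash
python3 -m handwheel '[{"travel":[0,-0.01,0],"dr":[0,0,0]},{"travel":[0,0,0],"dr":[0,0,0]},{"travel":[0,0,0],"dr":[0,0,0]},{"travel":[0,0,0],"dr":[0,0,0]}]' -0.1
python3 -m handwheel '[{"travel":[0,0,-0.12],"dr":[0,0,0]},{"travel":[0,0,-0.2],"dr":[0,0,0]},{"travel":[0,0,-0.2],"dr":[0,0,0]},{"travel":[0,0,-0.1],"dr":[0,0,0]},{"travel":[-0.22,-0.15,0],"dr":[0,0,0]},{"travel":[-0.22,-0.15,0],"dr":[0,0,0]},{"travel":[-0.22,-0.15,0],"dr":[0,0,0]},{"travel":[-0.22,-0.15,0],"dr":[0,0,0]},{"travel":[-0.22,-0.15,0],"dr":[0,0,0]},{"travel":[-0.22,-0.15,0],"dr":[0,0,0]},{"travel":[-0.22,-0.15,0],"dr":[0,0,0]},{"travel":[-0.22,-0.15,0],"dr":[0,0,0]},{"travel":[-0.22,-0.15,0],"dr":[0,0,0]},{"travel":[-0.1,-0.05,0],"dr":[0,0,0]}]'
python3 - <<'E'
from h import *
i=viewer.camera("top")[110:260,200:400]
cv2.imwrite("pics/t3.png",cv2.resize(i,(800,600),interpolation=2)[:,:,::-1])
j=viewer.camera("scene"); cv2.imwrite("pics/s3.png",cv2.resize(j,(800,600),interpolation=2)[:,:,::-1])
E
```

```text
time_s: 6.13
eef_pos: [0.6729, -0.0567, 0.2625]
eef_rot: [0.003, 0.771, 0.637, -0.008]
wrist_force: [-0.0, -0.2, 0.2]
opening: 0.452
time_s: 7.3
eef_pos: [0.4044, -0.3315, 0.3536]
eef_rot: [0.002, 0.768, 0.641, -0.01]
wrist_force: [0.0, 0.5, -0.4]
opening: 0.444
```

View pics/t3.png

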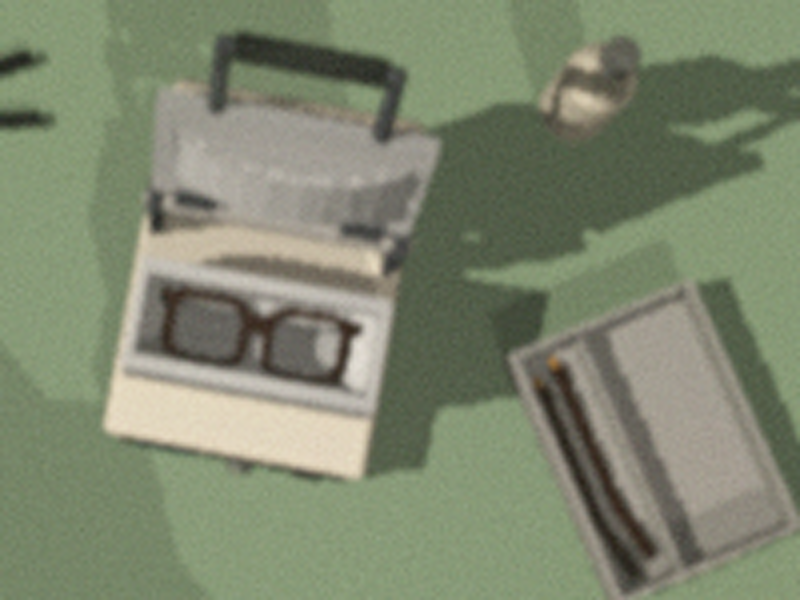

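The top crop shows the top standing open and the front in the die. Its bridge is near (257,333), with lens centres near (206,327) and (307,348). The die block's outer corners are (148,262), (393,298), (372,412) and (125,375). The tray corners are (510,355), (692,283), (803,527) and (620,602).

```bash
python3 - <<'E'
from h import *
np.set_printoptions(precision=4,suppress=True)
f=lambda *p:[(200+a/4-.4,110+b/4-.4) for a,b in p]
L=bp("top",f((206,327),(307,348)),.075,1); print("lens",L,L.mean(0),np.linalg.norm(L[0]-L[1]),np.degrees(np.arctan2(*( (L[0]-L[1])[[0,1]]*[-1,1]))))
D=bp("top",f((148,262),(393,298),(372,412),(125,375)),.098,1); print("die",D.mean(0),np.linalg.norm(np.diff(D,axis=0),axis=1))
print("bar",bp("top",f((235,45),(388,72)),.265,1))
T=bp("top",f((510,355),(692,283),(803,527),(620,602)),.028,1); print("tray",T,T.mean(0),np.linalg.norm(np.diff(T,axis=0),axis=1))
e=(T[0]+T[1]-T[2]-T[3]); yt=np.arctan2(e[1],e[0]); print("yaw",np.degrees(yt)); print("bay",T.mean(0)[:2]-.0235*np.array([-np.sin(yt),np.cos(yt)]))
x=np.array([np.cos(-.19),np.sin(-.19)]); print("die from grip:",np.array([.4543,-.0115])+.095*x)
C=L.mean(0); delta([C[0],C[1],.16],down(np.radians(-11)))
delta([C[0],C[1],.16],down(np.radians(169)));print(ctrl.get_obs()["q"])
E
```

```text
lens [[ 0.5551  0.0092  0.075 ]
 [ 0.5407 -0.055   0.075 ]] [ 0.5479 -0.0229  0.075 ] 0.06586390378186036 -12.701154864407988
die [ 0.5458 -0.024   0.098 ] [0.1551 0.0728 0.1552]
bar [[ 0.6811 -0.008   0.265 ]
 [ 0.6655 -0.0882  0.265 ]]
tray [[ 0.5389 -0.194   0.028 ]
 [ 0.5858 -0.3186  0.028 ]
 [ 0.4213 -0.3846  0.028 ]
 [ 0.3742 -0.2608  0.028 ]] [ 0.4801 -0.2895  0.028 ] [0.1331 0.1772 0.1325]
yaw 21.97116339500814
bay [ 0.4889 -0.3113]
die from grip: [ 0.5476 -0.0294]
t 7.4 pos [ 0.4055 -0.3312  0.3534] F [ 0.1  0.7 -0.2] open 0.449
travel [2.214 0.573 1.248] dr [0.012 0.038 3.019]
t 7.4 pos [ 0.4055 -0.3312  0.3534] F [ 0.1  0.7 -0.2] open 0.449
travel [2.214 0.573 1.248] dr [-0.038  0.012 -2.981]
[-0.9005 -0.0125  1.5712 -0.0182  1.5786 -0.7187]
```

View pics/s3.png

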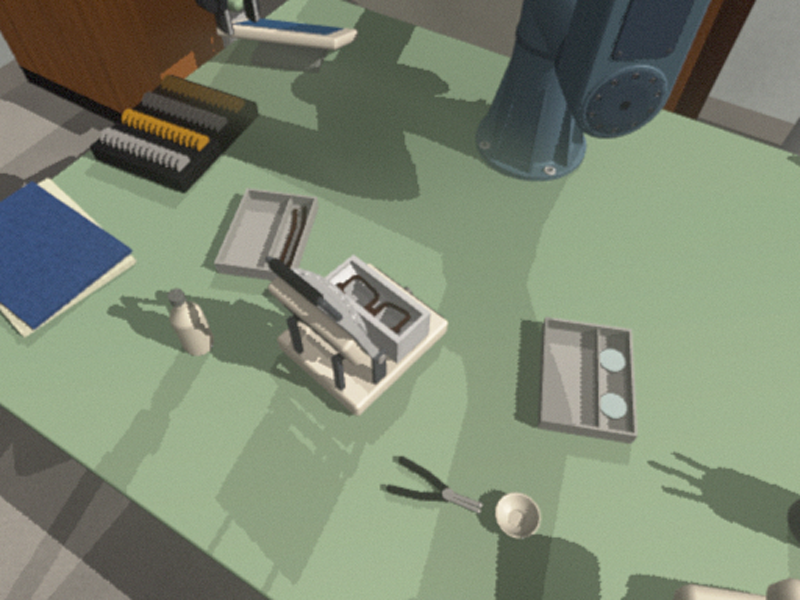

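Measurements agree: the front is at (0.547, −0.024) and the bay at (0.489, −0.311) with yaw 22°. Moving over the die and turning so the jaws run along its length.

```bash
python3 -m handwheel '[{"travel":[0.246,0.064,0],"dr":[0,0,0]},{"travel":[0.246,0.064,0],"dr":[0,0,0]},{"travel":[0.246,0.064,0],"dr":[0,0,0]},{"travel":[0.246,0.064,0],"dr":[0,0,0]},{"travel":[0.246,0.064,0],"dr":[0,0,0]},{"travel":[0.246,0.064,0],"dr":[0,0,0]},{"travel":[0.246,0.064,0],"dr":[0,0,0]},{"travel":[0.246,0.064,0],"dr":[0,0,0]},{"travel":[0.22,0.064,0],"dr":[0,0,0]}]'
python3 -m handwheel '[{"travel":[0,0,0],"dr":[0,0,-0.23]},{"travel":[0,0,0],"dr":[0,0,-0.23]},{"travel":[0,0,0],"dr":[0,0,-0.23]},{"travel":[0,0,0],"dr":[0,0,-0.23]},{"travel":[0,0,0],"dr":[0,0,-0.23]},{"travel":[0,0,0],"dr":[0,0,-0.23]},{"travel":[0,0,0],"dr":[0,0,-0.23]},{"travel":[0,0,0],"dr":[0,0,-0.23]},{"travel":[0,0,0],"dr":[0,0,-0.23]},{"travel":[0,0,0],"dr":[0,0,-0.23]},{"travel":[0,0,0],"dr":[0,0,-0.23]},{"travel":[0,0,0],"dr":[0,0,-0.23]},{"travel":[0,0,0],"dr":[0,0,-0.2]}]'
python3 - <<'E'
from h import *
delta([.547,-.024,.16],down(np.radians(169)))
E
```

```text
time_s: 8.15
eef_pos: [0.5584, -0.014, 0.3428]
eef_rot: [0.002, 0.772, 0.635, -0.008]
wrist_force: [0.9, -0.7, 0.2]
opening: 0.451
time_s: 9.23
eef_pos: [0.5649, 0.0137, 0.3337]
eef_rot: [-0.006, 0.076, 0.997, -0.002]
wrist_force: [0.7, -0.1, -0.3]
opening: 0.452
t 9.23 pos [0.5649 0.0137 0.3337] F [ 0.7 -0.1 -0.3] open 0.452
travel [ 0.066 -0.26   1.16 ] dr [-0.011 -0.023  0.077]
```

```bash
python3 -m handwheel '[{"travel":[0.033,-0.13,0],"dr":[0,0,0.04]},{"travel":[0.033,-0.13,0],"dr":[0,0,0.035]},{"travel":[0,0,0.23],"dr":[0,0,0]},{"travel":[0,0,0.23],"dr":[0,0,0]},{"travel":[0,0,0.23],"dr":[0,0,0]},{"travel":[0,0,0.23],"dr":[0,0,0]},{"travel":[0,0,0.2],"dr":[0,0,0]},{"travel":[0,0,0],"dr":[0,0,0]}]'
python3 - <<'E'
from h import *
delta([.547,-.024,.061],down(np.radians(169)))
j=viewer.camera("scene")[150:240,190:310]; cv2.imwrite("pics/s4.png",cv2.resize(j,(800,600),interpolation=2)[:,:,::-1])
c=pj("scene",[[.547,-.024,.0703],ctrl.get_obs()["eef_pos"]],1); print((c-[190,150])*[800/120,600/90])
E
```

```text
time_s: 9.9
eef_pos: [0.5518, -0.016, 0.16]
eef_rot: [-0.001, 0.088, 0.996, -0.001]
wrist_force: [-1.3, -0.2, -0.9]
opening: 0.451
t 9.9 pos [ 0.5518 -0.016   0.16  ] F [-1.3 -0.2 -0.9] open 0.451
travel [ 0.021 -0.056  0.66 ] dr [-0.005 -0.005  0.029]
[[329.32638303 300.54269228]
 [333.28888086 162.46906502]]
```

View pics/s4.png

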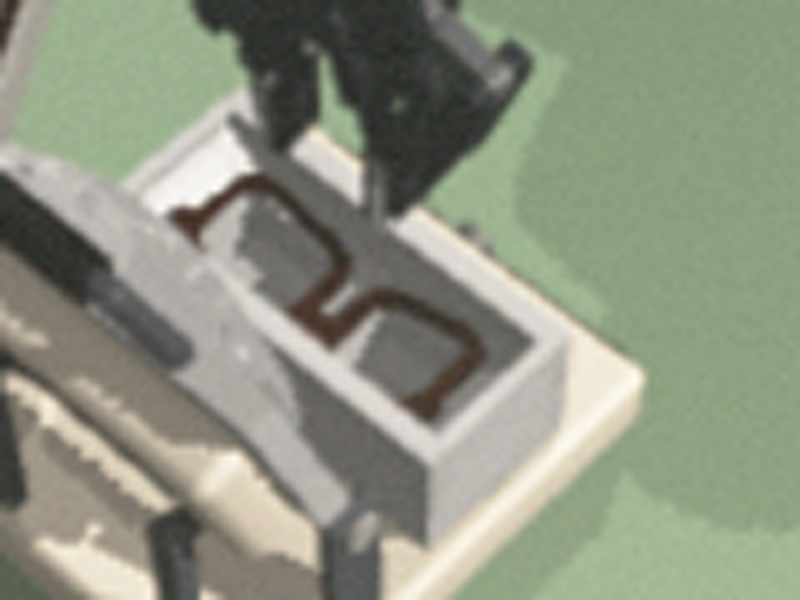

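The image shows the bridge at about (333,303), within about 1 mm of the predicted (329,300), and the fingers are over the two openings. Centring and descending.

```bash
python3 -m handwheel '[{"travel":[0.021,-0.056,0],"dr":[0,0,0.03]},{"travel":[0,0,0.1],"dr":[0,0,0]},{"travel":[0,0,0.1],"dr":[0,0,0]},{"travel":[0,0,0.1],"dr":[0,0,0]},{"travel":[0,0,0],"dr":[0,0,0]}]'
python3 - <<'E'
from h import *
delta([.547,-.024,.056],down(np.radians(169)))
E
```

```text
time_s: 10.37
eef_pos: [0.5562, -0.0256, 0.1284]
eef_rot: [0.009, 0.096, 0.995, -0.003]
wrist_force: [-0.1, -0.1, -0.0]
opening: 0.449
t 10.37 pos [ 0.5562 -0.0256  0.1284] F [-0.1 -0.1 -0. ] open 0.449
travel [0.071 0.001 0.482] dr [-0.007  0.035 -0.002]
```

```bash
python3 -m handwheel '[{"travel":[0.071,0,0],"dr":[0,0.035,0]},{"travel":[0,0,0.08],"dr":[0,0,0]},{"travel":[0,0,0],"dr":[0,0,0]}]'
python3 - <<'E'
from h import *
delta([.547,-.024,.056],down(np.radians(169)))
E
```

```text
time_s: 10.62
eef_pos: [0.5486, -0.0248, 0.122]
eef_rot: [0.004, 0.097, 0.995, -0.003]
wrist_force: [0.0, 0.6, -0.6]
opening: 0.449
t 10.62 pos [ 0.5486 -0.0248  0.122 ] F [ 0.   0.6 -0.6] open 0.449
travel [0.015 0.005 0.44 ] dr [-0.009  0.014 -0.003]
```

```bash
python3 -m handwheel '[{"travel":[0.01,0,0.07],"dr":[0,0.01,0]},{"travel":[0,0,0.1],"dr":[0,0,0]},{"travel":[0,0,0.1],"dr":[0,0,0]},{"travel":[0,0,0],"dr":[0,0,0]}]'
python3 - <<'E'
from h import *
delta([.547,-.024,.056],down(np.radians(169)))
E
```

```text
time_s: 10.95
eef_pos: [0.5498, -0.0254, 0.0829]
eef_rot: [0.004, 0.097, 0.995, -0.003]
wrist_force: [-0.1, 0.1, -0.0]
opening: 0.45
t 10.95 pos [ 0.5498 -0.0254  0.0829] F [-0.1  0.1 -0. ] open 0.45
travel [0.022 0.007 0.179] dr [-0.01   0.017 -0.004]
```

```bash
python3 -m handwheel '[{"travel":[0.022,0.005,0.06],"dr":[0,0.01,0]},{"travel":[0,0,0.06],"dr":[0,0,0]},{"travel":[0,0,0.05],"dr":[0,0,0]},{"travel":[0,0,0],"dr":[0,0,0]}]'
python3 - <<'E'
from h import *
delta([.547,-.024,.056],down(np.radians(169)))
E
```

```text
time_s: 11.28
eef_pos: [0.547, -0.0241, 0.0559]
eef_rot: [0.002, 0.097, 0.995, -0.003]
wrist_force: [-0.1, -0.4, -0.5]
opening: 0.449
t 11.28 pos [ 0.547  -0.0241  0.0559] F [-0.1 -0.4 -0.5] open 0.449
travel [ 0.     0.001 -0.001] dr [-0.01   0.008 -0.004]
```

```bash
python3 -m handwheel '[{"travel":[0,0,0],"dr":[0,0,0]},{"travel":[0,0,0],"dr":[0,0,0]},{"travel":[0,0,0],"dr":[0,0,0]},{"travel":[0,0,0],"dr":[0,0,0]},{"travel":[0,0,0],"dr":[0,0,0]}]' -1
python3 -m handwheel '[{"travel":[0,0,-0.04],"dr":[0,0,0]},{"travel":[0,0,-0.08],"dr":[0,0,0]},{"travel":[0,0,-0.12],"dr":[0,0,0]},{"travel":[0,0,-0.15],"dr":[0,0,0]},{"travel":[0,0,-0.15],"dr":[0,0,0]},{"travel":[0,0,-0.15],"dr":[0,0,0]},{"travel":[0,0,-0.1],"dr":[0,0,0]},{"travel":[0,0,0],"dr":[0,0,0]}]'
python3 - <<'E'
from h import *
t=np.radians(22-90+180)
delta([.489,-.311,.2],down(t))
j=viewer.camera("scene")[100:235,160:340]; cv2.imwrite("pics/s5.png",cv2.resize(j,(800,600),interpolation=2)[:,:,::-1])
E
```

```text
time_s: 11.7
eef_pos: [0.5468, -0.0241, 0.0556]
eef_rot: [0.001, 0.097, 0.995, -0.003]
wrist_force: [0.2, -0.8, -3.1]
opening: 0.241
time_s: 12.37
eef_pos: [0.5457, -0.0238, 0.171]
eef_rot: [0.001, 0.098, 0.995, -0.002]
wrist_force: [1.2, -0.2, -0.2]
opening: 0.236
t 12.37 pos [ 0.5457 -0.0238  0.171 ] F [ 1.2 -0.2 -0.2] open 0.236
travel [-0.002 -1.952 -0.185] dr [-0.005  0.009  1.893]
```

View pics/s5.png

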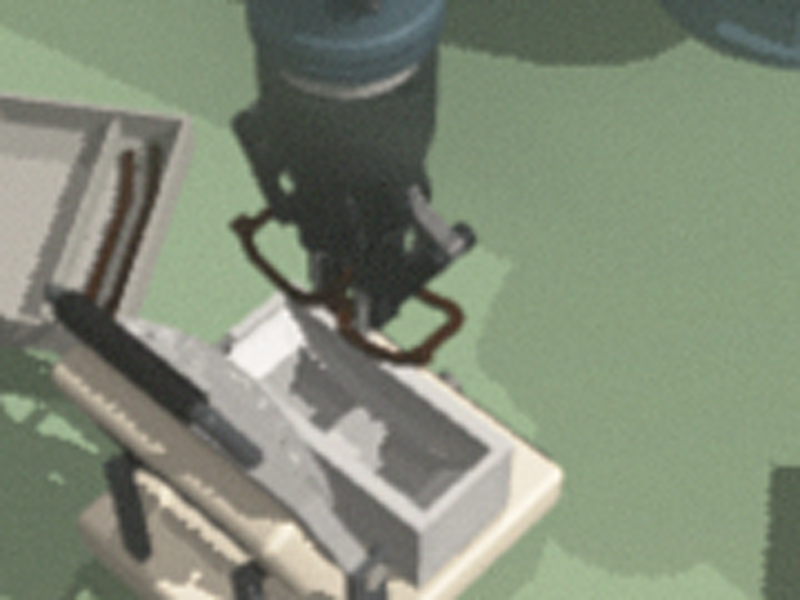

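The image shows the front hanging level from the bridge at about (350,310), clear of the empty die. Carrying it to the bay.

```bash
python3 -m handwheel '[{"travel":[0,-0.1,-0.08],"dr":[0,0,0]},{"travel":[0,-0.18,-0.06],"dr":[0,0,0]},{"travel":[0,-0.2,0],"dr":[0,0,0]},{"travel":[0,-0.2,0],"dr":[0,0,0]},{"travel":[0,-0.2,0],"dr":[0,0,0]},{"travel":[0,-0.2,0],"dr":[0,0,0]},{"travel":[0,-0.2,0],"dr":[0,0,0]},{"travel":[0,-0.2,0],"dr":[0,0,0]},{"travel":[0,-0.2,0],"dr":[0,0,0]},{"travel":[0,-0.12,0],"dr":[0,0,0]},{"travel":[0,-0.05,0],"dr":[0,0,0]}]'
python3 -m handwheel '[{"travel":[0,0,0],"dr":[0,0,0.12]},{"travel":[0,0,0],"dr":[0,0,0.2]},{"travel":[0,0,0],"dr":[0,0,0.2]},{"travel":[0,0,0],"dr":[0,0,0.2]},{"travel":[0,0,0],"dr":[0,0,0.2]},{"travel":[0,0,0],"dr":[0,0,0.2]},{"travel":[0,0,0],"dr":[0,0,0.2]},{"travel":[0,0,0],"dr":[0,0,0.2]},{"travel":[0,0,0],"dr":[0,0,0.2]},{"travel":[0,0,0],"dr":[0,0,0.1]},{"travel":[0,0,0],"dr":[0,0,0]}]'
python3 - <<'E'
from h import *
delta([.489,-.311,.09],down(np.radians(112)))
E
```

```text
time_s: 13.33
eef_pos: [0.4847, -0.3021, 0.1791]
eef_rot: [-0.005, 0.094, 0.996, 0.001]
wrist_force: [-1.0, 1.0, -1.0]
opening: 0.236
time_s: 14.25
eef_pos: [0.4804, -0.2938, 0.165]
eef_rot: [-0.015, 0.56, 0.828, 0.001]
wrist_force: [-0.3, -0.3, 0.5]
opening: 0.233
t 14.25 pos [ 0.4804 -0.2938  0.165 ] F [-0.3 -0.3  0.5] open 0.233
travel [-0.141  0.018  0.496] dr [-0.028 -0.052 -0.004]
```

The grip is too deep for the tray. The fingertips protrude about 12 mm under the front, so it would drop about 10 mm when released. I'll set it back in the die, which has wells for the fingertips, and regrip it near the tips.

```bash
python3 -m handwheel '[{"travel":[0,0,-0.1],"dr":[0,0,-0.1]},{"travel":[0,0,-0.1],"dr":[0,0,-0.2]},{"travel":[0,0,-0.02],"dr":[0,0,-0.2]},{"travel":[0,0,0],"dr":[0,0,-0.2]},{"travel":[0,0,0],"dr":[0,0,-0.2]},{"travel":[0,0,0],"dr":[0,0,-0.2]},{"travel":[0,0,0],"dr":[0,0,-0.2]},{"travel":[0,0,0],"dr":[0,0,-0.2]},{"travel":[0,0,0],"dr":[0,0,-0.2]},{"travel":[0,0,0],"dr":[0,0,-0.15]},{"travel":[0,0,0],"dr":[0,0,0]}]'
python3 - <<'E'
from h import *
delta([.547,-.024,.18],down(np.radians(169)))
E
```

```text
time_s: 15.17
eef_pos: [0.4799, -0.2846, 0.1901]
eef_rot: [-0.018, 0.071, 0.997, 0.014]
wrist_force: [0.5, 0.7, -0.0]
opening: 0.238
t 15.17 pos [ 0.4799 -0.2846  0.1901] F [ 0.5  0.7 -0. ] open 0.238
travel [-0.198  1.781  0.106] dr [ 0.048 -0.073  0.093]
```

```bash
python3 -m handwheel '[{"travel":[-0.02,0.1,0],"dr":[0.048,-0.073,0.05]},{"travel":[-0.02,0.18,0],"dr":[0,0,0.043]},{"travel":[-0.02,0.2,0],"dr":[0,0,0]},{"travel":[-0.02,0.2,0],"dr":[0,0,0]},{"travel":[-0.02,0.2,0],"dr":[0,0,0]},{"travel":[-0.02,0.2,0],"dr":[0,0,0]},{"travel":[-0.02,0.2,0],"dr":[0,0,0]},{"travel":[-0.02,0.2,0],"dr":[0,0,0]},{"travel":[-0.02,0.15,0],"dr":[0,0,0]},{"travel":[-0.02,0.1,0],"dr":[0,0,0]},{"travel":[0,0.03,0],"dr":[0,0,0]},{"travel":[0,0,0],"dr":[0,0,0]}]'
python3 - <<'E'
from h import *
delta([.5468,-.0241,.056],down(np.radians(169)))
E
```

```text
time_s: 16.17
eef_pos: [0.5602, -0.0154, 0.1841]
eef_rot: [-0.002, 0.104, 0.995, 0.001]
wrist_force: [-0.8, -0.3, -0.8]
opening: 0.235
t 16.17 pos [ 0.5602 -0.0154  0.1841] F [-0.8 -0.3 -0.8] open 0.235
travel [ 0.071 -0.077  0.854] dr [ 0.004 -0.009 -0.033]
```

```bash
python3 -m handwheel '[{"travel":[0.071,-0.077,0],"dr":[0,0,-0.033]},{"travel":[0,0,0.14],"dr":[0,0,0]},{"travel":[0,0,0.14],"dr":[0,0,0]},{"travel":[0,0,0.1],"dr":[0,0,0]},{"travel":[0,0,0],"dr":[0,0,0]}]'
python3 - <<'E'
from h import *
delta([.5468,-.0241,.056],down(np.radians(169)))
E
```

```text
time_s: 16.58
eef_pos: [0.546, -0.028, 0.1259]
eef_rot: [-0.001, 0.097, 0.995, 0.0]
wrist_force: [-1.1, 1.0, -0.3]
opening: 0.235
t 16.58 pos [ 0.546  -0.028   0.1259] F [-1.1  1.  -0.3] open 0.235
travel [-0.001  0.027  0.466] dr [ 0.    -0.005 -0.005]
```

```bash
python3 -m handwheel '[{"travel":[0,0.027,0],"dr":[0,0,0]},{"travel":[0,0,0.1],"dr":[0,0,0]},{"travel":[0,0,0.1],"dr":[0,0,0]},{"travel":[0,0,0.07],"dr":[0,0,0]},{"travel":[0,0,0],"dr":[0,0,0]}]'
python3 - <<'E'
from h import *
delta([.5468,-.0241,.056],down(np.radians(169)))
E
```

```text
time_s: 17.0
eef_pos: [0.5483, -0.0271, 0.0877]
eef_rot: [0.001, 0.1, 0.995, -0.0]
wrist_force: [-1.7, 0.2, -0.5]
opening: 0.236
t 17.0 pos [ 0.5483 -0.0271  0.0877] F [-1.7  0.2 -0.5] open 0.236
travel [0.014 0.018 0.211] dr [-0.002  0.003 -0.016]
```

```bash
python3 -m handwheel '[{"travel":[0.014,0.018,0],"dr":[0,0,-0.016]},{"travel":[0,0,0.06],"dr":[0,0,0]},{"travel":[0,0,0.06],"dr":[0,0,0]},{"travel":[0,0,0.05],"dr":[0,0,0]},{"travel":[0,0,0],"dr":[0,0,0]}]'
python3 - <<'E'
from h import *
delta([.5468,-.0241,.056],down(np.radians(169)))
E
```

```text
time_s: 17.42
eef_pos: [0.5497, -0.0247, 0.065]
eef_rot: [0.004, 0.096, 0.995, -0.001]
wrist_force: [-0.9, -1.1, -3.3]
opening: 0.234
t 17.42 pos [ 0.5497 -0.0247  0.065 ] F [-0.9 -1.1 -3.3] open 0.234
travel [0.02 0.   0.06] dr [-0.003  0.015  0.001]
```

```bash
python3 -m handwheel '[{"travel":[0.02,0,0.02],"dr":[0,0.015,0]},{"travel":[0,0,0.04],"dr":[0,0,0]},{"travel":[0,0,0.02],"dr":[0,0,0]},{"travel":[0,0,0],"dr":[0,0,0]}]'
python3 - <<'E'
from h import *
delta([.5468,-.0241,.056],down(np.radians(169)))
E
```

```text
time_s: 17.75
eef_pos: [0.5504, -0.0248, 0.0623]
eef_rot: [0.003, 0.095, 0.995, -0.002]
wrist_force: [5.0, -1.6, -18.4]
opening: 0.24
t 17.75 pos [ 0.5504 -0.0248  0.0623] F [  5.   -1.6 -18.4] open 0.24
travel [0.025 0.    0.042] dr [-0.005  0.011  0.002]
```

The force reading is odd: −18 N, pulling down. I'll let it settle and look.

```bash
python3 -m handwheel '[{"travel":[0,0,0],"dr":[0,0,0]},{"travel":[0,0,0],"dr":[0,0,0]}]'
python3 - <<'E'
from h import *
delta([.5468,-.0241,.056],down(np.radians(169)))
j=viewer.camera("scene")[150:240,190:310]; cv2.imwrite("pics/s6.png",cv2.resize(j,(800,600),interpolation=2)[:,:,::-1])
delta([.5468,-.0241,.056],down(np.radians(169)))
E
```

```text
time_s: 17.92
eef_pos: [0.5504, -0.0248, 0.0622]
eef_rot: [0.003, 0.096, 0.995, -0.002]
wrist_force: [-3.2, 0.7, 4.3]
opening: 0.239
t 17.92 pos [ 0.5504 -0.0248  0.0622] F [-3.2  0.7  4.3] open 0.239
travel [0.025 0.    0.041] dr [-0.005  0.011  0.001]
t 17.97 pos [ 0.5504 -0.0248  0.0622] F [-2.5  0.1  4.5] open 0.238
travel [0.025 0.    0.041] dr [-0.005  0.011  0.001]
```

View pics/s6.png

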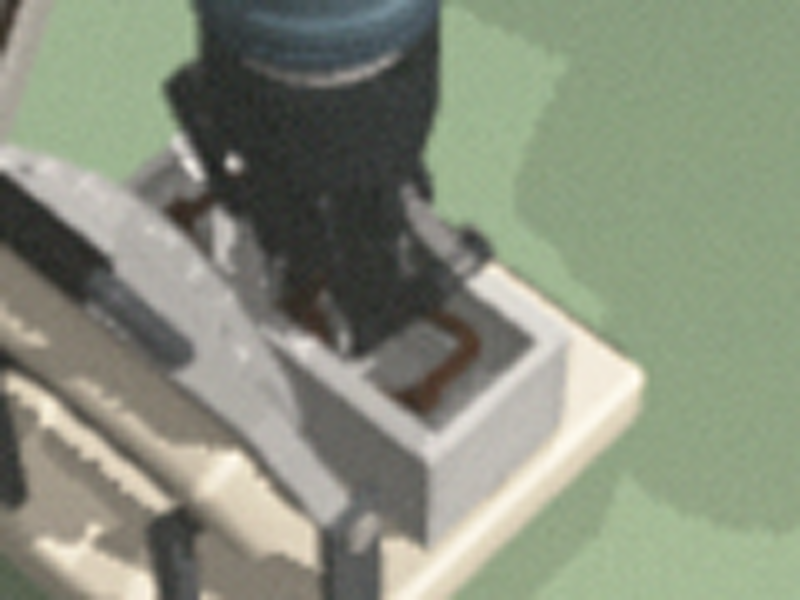

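The picture shows the front in the cavity with its right end at (440,395), near the hinge-side wall. The transient is gone and about 4.5 N of contact remains. I'll shift it 4 mm toward the robot and lower it.

```bash
python3 -m handwheel '[{"travel":[0.03,0,-0.04],"dr":[0,0.01,0]},{"travel":[0.015,0,0],"dr":[0,0,0]},{"travel":[0,0,0],"dr":[0,0,0]}]'
python3 - <<'E'
from h import *
delta([.5468,-.0241,.056],down(np.radians(169)))
E
```

```text
time_s: 18.22
eef_pos: [0.5455, -0.0238, 0.0665]
eef_rot: [0.002, 0.096, 0.995, -0.001]
wrist_force: [-2.9, 0.2, 3.4]
opening: 0.234
t 18.22 pos [ 0.5455 -0.0238  0.0665] F [-2.9  0.2  3.4] open 0.234
travel [-0.009 -0.     0.07 ] dr [-0.004  0.009  0.001]
```

```bash
python3 -m handwheel '[{"travel":[-0.005,0,0.04],"dr":[0,0,0]},{"travel":[0,0,0.04],"dr":[0,0,0]},{"travel":[0,0,0.02],"dr":[0,0,0]},{"travel":[0,0,0],"dr":[0,0,0]},{"travel":[0,0,0],"dr":[0,0,0]}]'
python3 - <<'E'
from h import *
delta([.5468,-.0241,.056],down(np.radians(169)))
E
```

```text
time_s: 18.63
eef_pos: [0.55, -0.0248, 0.0606]
eef_rot: [0.005, 0.095, 0.995, -0.002]
wrist_force: [0.3, -0.2, -0.9]
opening: 0.237
t 18.63 pos [ 0.55   -0.0248  0.0606] F [ 0.3 -0.2 -0.9] open 0.237
travel [0.022 0.    0.03 ] dr [-0.006  0.02   0.003]
```

```bash
python3 -m handwheel '[{"travel":[0.03,0,0.015],"dr":[0,0.02,0]},{"travel":[0.015,0,0.03],"dr":[0,0,0]},{"travel":[0,0,0],"dr":[0,0,0]},{"travel":[0,0,0],"dr":[0,0,0]}]'
python3 - <<'E'
from h import *
delta([.5468,-.0241,.056],down(np.radians(169)))
E
```

```text
time_s: 18.97
eef_pos: [0.5504, -0.0248, 0.0602]
eef_rot: [0.007, 0.095, 0.995, -0.002]
wrist_force: [0.0, -0.2, 0.7]
opening: 0.238
t 18.97 pos [ 0.5504 -0.0248  0.0602] F [ 0.  -0.2  0.7] open 0.238
travel [0.025 0.    0.028] dr [-0.006  0.027  0.003]
```

```bash
python3 -m handwheel '[{"travel":[0.03,0,-0.08],"dr":[0,0.03,0]},{"travel":[0.01,0,-0.06],"dr":[0,0,0]},{"travel":[0,0,0],"dr":[0,0,0]}]'
python3 - <<'E'
from h import *
delta([.5468,-.0241,.056],down(np.radians(169)))
E
```

```text
time_s: 19.22
eef_pos: [0.5453, -0.024, 0.0774]
eef_rot: [0.0, 0.096, 0.995, -0.001]
wrist_force: [0.5, -0.4, -0.6]
opening: 0.235
t 19.22 pos [ 0.5453 -0.024   0.0774] F [ 0.5 -0.4 -0.6] open 0.235
travel [-0.01   0.001  0.143] dr [-0.005  0.001  0.001]
```

```bash
python3 -m handwheel '[{"travel":[0.01,0,0.08],"dr":[0,0.01,0]},{"travel":[0.015,0,0.08],"dr":[0,0.015,0]},{"travel":[0,0,0],"dr":[0,0,0]},{"travel":[0,0,0],"dr":[0,0,0]}]'
python3 - <<'E'
from h import *
delta([.5468,-.0241,.056],down(np.radians(169)))
E
```

```text
time_s: 19.55
eef_pos: [0.5471, -0.0242, 0.0571]
eef_rot: [-0.001, 0.096, 0.995, -0.001]
wrist_force: [-4.6, 0.9, 17.3]
opening: 0.24
t 19.55 pos [ 0.5471 -0.0242  0.0571] F [-4.6  0.9 17.3] open 0.24
travel [0.002 0.001 0.007] dr [-0.005 -0.005  0.001]
```

Seated. Opening and raising to TCP z ≈ 0.065 for a fingertip grip.

```bash
python3 -m handwheel '[{"travel":[0,0,0],"dr":[0,0,0]},{"travel":[0,0,0],"dr":[0,0,0]},{"travel":[0,0,0],"dr":[0,0,0]}]' -0.25
python3 -m handwheel '[{"travel":[0,0,-0.06],"dr":[0,0,0]},{"travel":[0,0,0],"dr":[0,0,0]},{"travel":[0,0,0],"dr":[0,0,0]}]'
python3 - <<'E'
from h import *
delta([.5468,-.0241,.065],down(np.radians(169)))
E
```

```text
time_s: 19.8
eef_pos: [0.5448, -0.0236, 0.0538]
eef_rot: [-0.004, 0.095, 0.995, -0.001]
wrist_force: [0.4, -1.6, 0.7]
opening: 0.376
time_s: 20.05
eef_pos: [0.5439, -0.0235, 0.0614]
eef_rot: [-0.005, 0.096, 0.995, -0.001]
wrist_force: [-2.0, 0.3, 0.8]
opening: 0.374
t 20.05 pos [ 0.5439 -0.0235  0.0614] F [-2.   0.3  0.8] open 0.374
travel [-0.02   0.    -0.024] dr [-0.005 -0.02   0.001]
```

```bash
python3 -m handwheel '[{"travel":[-0.02,0,-0.035],"dr":[0,-0.02,0]},{"travel":[0,0,0],"dr":[0,0,0]}]'
python3 - <<'E'
from h import *
delta([.5468,-.0241,.065],down(np.radians(169)))
E
```

```text
time_s: 20.22
eef_pos: [0.5468, -0.0241, 0.0669]
eef_rot: [-0.0, 0.096, 0.995, -0.001]
wrist_force: [-0.4, 0.1, 0.6]
opening: 0.374
t 20.22 pos [ 0.5468 -0.0241  0.0669] F [-0.4  0.1  0.6] open 0.374
travel [-0.    -0.     0.013] dr [-0.004 -0.     0.001]
```

```bash
python3 -m handwheel '[{"travel":[0.005,0,0.025],"dr":[0,0.005,0]},{"travel":[0,0,0],"dr":[0,0,0]}]'
python3 -m handwheel '[{"travel":[0,0,0],"dr":[0,0,0]},{"travel":[0,0,0],"dr":[0,0,0]},{"travel":[0,0,0],"dr":[0,0,0]},{"travel":[0,0,0],"dr":[0,0,0]},{"travel":[0,0,0],"dr":[0,0,0]}]' -1
python3 -m handwheel '[{"travel":[0,0,-0.04],"dr":[0,0,0]},{"travel":[0,0,-0.08],"dr":[0,0,0]},{"travel":[0,0,-0.1],"dr":[0,0,0]},{"travel":[0,0,-0.12],"dr":[0,0,0]},{"travel":[0,0,-0.15],"dr":[0,0,0]},{"travel":[0,0,-0.15],"dr":[0,0,0]},{"travel":[0,0,-0.1],"dr":[0,0,0]},{"travel":[0,0,0],"dr":[0,0,0]}]'
python3 - <<'E'
from h import *
delta([.489,-.311,.2],down(np.radians(112)))
j=viewer.camera("scene")[100:235,160:340]; cv2.imwrite("pics/s7.png",cv2.resize(j,(800,600),interpolation=2)[:,:,::-1])
E
```

```text
time_s: 20.38
eef_pos: [0.5461, -0.0239, 0.0635]
eef_rot: [-0.001, 0.095, 0.995, -0.001]
wrist_force: [0.6, 0.2, -0.5]
opening: 0.374
time_s: 20.8
eef_pos: [0.546, -0.024, 0.0636]
eef_rot: [-0.001, 0.096, 0.995, -0.001]
wrist_force: [0.3, 0.8, 0.5]
opening: 0.236
time_s: 21.47
eef_pos: [0.5446, -0.0235, 0.1768]
eef_rot: [-0.004, 0.096, 0.995, -0.001]
wrist_force: [0.4, 0.8, 0.2]
opening: 0.229
t 21.47 pos [ 0.5446 -0.0235  0.1768] F [0.4 0.8 0.2] open 0.229
travel [-1.000e-03 -1.953e+00 -1.510e-01] dr [-0.01  -0.011  1.9  ]
```

View pics/s7.png

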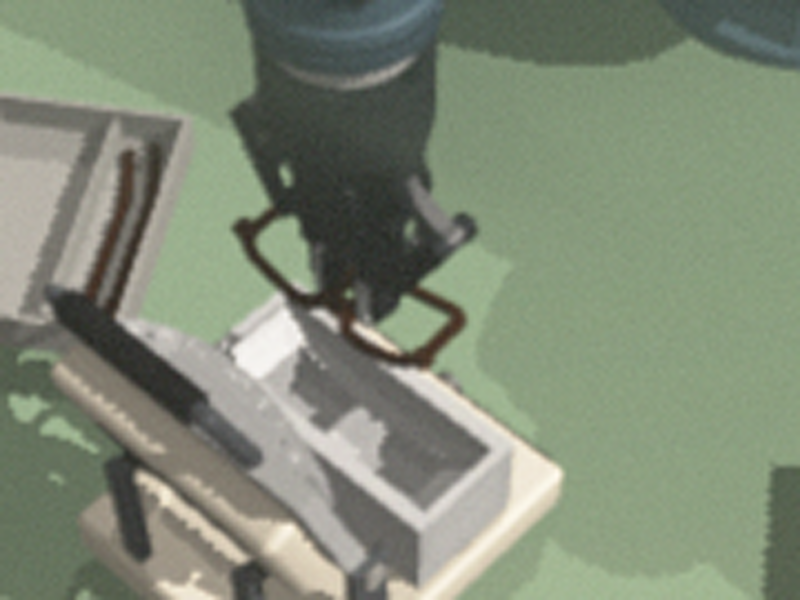

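The front is held level near the fingertips, in the same pose as before relative to the die. Carrying it to the bay again.

```bash
python3 -m handwheel '[{"travel":[0,-0.1,-0.08],"dr":[0,0,0]},{"travel":[0,-0.18,-0.06],"dr":[0,0,0]},{"travel":[0,-0.2,0],"dr":[0,0,0]},{"travel":[0,-0.2,0],"dr":[0,0,0]},{"travel":[0,-0.2,0],"dr":[0,0,0]},{"travel":[0,-0.2,0],"dr":[0,0,0]},{"travel":[0,-0.2,0],"dr":[0,0,0]},{"travel":[0,-0.2,0],"dr":[0,0,0]},{"travel":[0,-0.2,0],"dr":[0,0,0]},{"travel":[0,-0.15,0],"dr":[0,0,0]},{"travel":[0,-0.1,0],"dr":[0,0,0]}]'
python3 -m handwheel '[{"travel":[0,0,0],"dr":[0,0,0.12]},{"travel":[0,0,0],"dr":[0,0,0.2]},{"travel":[0,0,0],"dr":[0,0,0.2]},{"travel":[0,0,0],"dr":[0,0,0.2]},{"travel":[0,0,0],"dr":[0,0,0.2]},{"travel":[0,0,0],"dr":[0,0,0.2]},{"travel":[0,0,0],"dr":[0,0,0.2]},{"travel":[0,0,0],"dr":[0,0,0.2]},{"travel":[0,0,0],"dr":[0,0,0.2]},{"travel":[0,0,0],"dr":[0,0,0.1]},{"travel":[0,0,0],"dr":[0,0,0]}]'
python3 - <<'E'
from h import *
delta([.489,-.311,.09],down(np.radians(112)))
E
```

```text
time_s: 22.43
eef_pos: [0.4809, -0.3119, 0.1827]
eef_rot: [-0.013, 0.091, 0.996, 0.005]
wrist_force: [0.3, -0.0, -0.7]
opening: 0.23
time_s: 23.35
eef_pos: [0.4708, -0.3107, 0.1631]
eef_rot: [-0.028, 0.561, 0.827, 0.0]
wrist_force: [-1.0, 0.3, 0.2]
opening: 0.233
t 23.35 pos [ 0.4708 -0.3107  0.1631] F [-1.   0.3  0.2] open 0.233
travel [-0.07   0.127  0.481] dr [-0.058 -0.089 -0.009]
```

```bash
python3 -m handwheel '[{"travel":[-0.035,0.065,0.05],"dr":[-0.03,-0.05,0]},{"travel":[-0.035,0.06,0.1],"dr":[-0.03,-0.04,0]},{"travel":[0,0,0.12],"dr":[0,0,0]},{"travel":[0,0,0.12],"dr":[0,0,0]},{"travel":[0,0,0.08],"dr":[0,0,0]},{"travel":[0,0,0],"dr":[0,0,0]}]'
python3 - <<'E'
from h import *
delta([.489,-.311,.05],down(np.radians(112)))
E
```

```text
time_s: 23.85
eef_pos: [0.4901, -0.311, 0.0841]
eef_rot: [-0.001, 0.557, 0.831, 0.001]
wrist_force: [-0.6, -0.2, -0.6]
opening: 0.232
t 23.85 pos [ 0.4901 -0.311   0.0841] F [-0.6 -0.2 -0.6] open 0.232
travel [ 0.002 -0.007  0.227] dr [-0.001 -0.006  0.012]
```

```bash
python3 -m handwheel '[{"travel":[0,0,0.1],"dr":[0,0,0]},{"travel":[0,0,0.1],"dr":[0,0,0]},{"travel":[0,0,0.1],"dr":[0,0,0]},{"travel":[0,0,0],"dr":[0,0,0]}]'
python3 - <<'E'
from h import *
delta([.489,-.311,.004],down(np.radians(112)))
E
```

```text
time_s: 24.18
eef_pos: [0.4897, -0.3108, 0.0376]
eef_rot: [-0.002, 0.555, 0.832, 0.001]
wrist_force: [-0.6, 0.8, -0.5]
opening: 0.231
t 24.18 pos [ 0.4897 -0.3108  0.0376] F [-0.6  0.8 -0.5] open 0.231
travel [-0.001 -0.005  0.224] dr [-0.002 -0.009  0.02 ]
```

```bash
python3 -m handwheel '[{"travel":[0,0,0.06],"dr":[0,0,0.01]},{"travel":[0,0,0.06],"dr":[0,0,0]},{"travel":[0,0,0.05],"dr":[0,0,0]},{"travel":[0,0,0.03],"dr":[0,0,0]},{"travel":[0,0,0],"dr":[0,0,0]}]'
python3 - <<'E'
from h import *
delta([.489,-.311,.004],down(np.radians(112)))
E
```

```text
time_s: 24.6
eef_pos: [0.4909, -0.312, 0.0077]
eef_rot: [-0.001, 0.557, 0.831, 0.001]
wrist_force: [-0.6, 0.4, -0.5]
opening: 0.233
t 24.6 pos [ 0.4909 -0.312   0.0077] F [-0.6  0.4 -0.5] open 0.233
travel [ 0.011 -0.009  0.025] dr [ 0.    -0.003  0.012]
```

```bash
python3 -m handwheel '[{"travel":[0,0,0.02],"dr":[0,0,0]},{"travel":[0,0,0.015],"dr":[0,0,0]},{"travel":[0,0,0],"dr":[0,0,0]}]'
python3 - <<'E'
from h import *
delta([.489,-.311,.002],down(np.radians(112)))
E
```

```text
time_s: 24.85
eef_pos: [0.4916, -0.3126, 0.0051]
eef_rot: [-0.0, 0.556, 0.831, 0.0]
wrist_force: [0.4, -0.7, -1.1]
opening: 0.231
t 24.85 pos [ 0.4916 -0.3126  0.0051] F [ 0.4 -0.7 -1.1] open 0.231
travel [ 0.017 -0.012  0.021] dr [ 0.    -0.002  0.013]
```

```bash
python3 -m handwheel '[{"travel":[0.005,0,0.025],"dr":[0,0,0]},{"travel":[0,0,0.01],"dr":[0,0,0]},{"travel":[0,0,0],"dr":[0,0,0]}]'
python3 - <<'E'
from h import *
delta([.489,-.311,.002],down(np.radians(112)))
E
```

```text
time_s: 25.1
eef_pos: [0.4931, -0.3137, 0.0051]
eef_rot: [0.002, 0.556, 0.831, -0.0]
wrist_force: [0.6, -0.0, 0.0]
opening: 0.228
t 25.1 pos [ 0.4931 -0.3137  0.0051] F [ 0.6 -0.   0. ] open 0.228
travel [ 0.027 -0.018  0.021] dr [0.002 0.006 0.014]
```

```bash
python3 -m handwheel '[{"travel":[0.025,-0.015,0.035],"dr":[0,0,0]},{"travel":[0,0,0],"dr":[0,0,0]}]'
python3 - <<'E'
from h import *
delta([.489,-.311,.002],down(np.radians(112)))
E
```

```text
time_s: 25.27
eef_pos: [0.4942, -0.3149, 0.0058]
eef_rot: [0.008, 0.556, 0.831, -0.001]
wrist_force: [0.0, -0.9, -0.9]
opening: 0.225
t 25.27 pos [ 0.4942 -0.3149  0.0058] F [ 0.  -0.9 -0.9] open 0.225
travel [ 0.037 -0.022  0.025] dr [0.013 0.027 0.015]
```

The TCP no longer descends at z ≈ 0.005 and the tool starts to tilt instead, so the tips are on the floor. Releasing.

```bash
python3 -m handwheel '[{"travel":[0,0,0],"dr":[0,0,0]},{"travel":[0,0,0],"dr":[0,0,0]},{"travel":[0,0,0],"dr":[0,0,0]},{"travel":[0,0,0],"dr":[0,0,0]}]' -0.25
python3 -m handwheel '[{"travel":[0,0,-0.06],"dr":[0,0,0]},{"travel":[0,0,-0.08],"dr":[0,0,0]},{"travel":[0,0,-0.12],"dr":[0,0,0]},{"travel":[0,0,-0.2],"dr":[0,0,0]},{"travel":[0,0,-0.25],"dr":[0,0,0]},{"travel":[0,0,-0.25],"dr":[0,0,0]},{"travel":[0,0,-0.25],"dr":[0,0,0]},{"travel":[0,0,-0.25],"dr":[0,0,0]},{"travel":[0,0,-0.25],"dr":[0,0,0]},{"travel":[0,0,-0.25],"dr":[0,0,0]},{"travel":[0,0,-0.25],"dr":[0,0,0]}]' -0.1
python3 - <<'E'
from h import *
delta([.6735,-.0567,.345],down(np.radians(79)))
print(ctrl.get_obs()["q"])
for n in("top","scene"):
    j=viewer.camera(n); c=j[160:270,320:420] if n=="top" else j[110:190,130:220]
    hsv=cv2.cvtColor(c,cv2.COLOR_RGB2HSV); m=((hsv[...,0]<12)&(hsv[...,1]>90)&(hsv[...,2]<140)).astype(np.uint8)
    k,l,s,ce=cv2.connectedComponentsWithStats(m); print(n,[(s[i].tolist(),np.round(ce[i],1).tolist()) for i in range(1,k) if s[i][4]>8])
E
```

```text
time_s: 25.6
eef_pos: [0.4948, -0.3153, 0.006]
eef_rot: [0.009, 0.556, 0.831, -0.001]
wrist_force: [0.1, -0.1, -0.2]
opening: 0.379
time_s: 26.52
eef_pos: [0.4842, -0.3058, 0.3474]
eef_rot: [-0.003, 0.556, 0.831, 0.001]
wrist_force: [0.3, -0.9, -0.8]
opening: 0.449
t 26.52 pos [ 0.4842 -0.3058  0.3474] F [ 0.3 -0.9 -0.8] open 0.449
travel [1.054 1.8   0.019] dr [-0.006 -0.009  1.114]
[-7.70801807e-01  1.07827474e-01  1.45761505e+00  5.85054466e-04
  1.58143890e+00 -1.16219239e+00]
top []
scene []
```

```bash
python3 -m handwheel '[{"travel":[0.117,0.2,0],"dr":[0,0,0]},{"travel":[0.117,0.2,0],"dr":[0,0,0]},{"travel":[0.117,0.2,0],"dr":[0,0,0]},{"travel":[0.117,0.2,0],"dr":[0,0,0]},{"travel":[0.117,0.2,0],"dr":[0,0,0]},{"travel":[0.117,0.2,0],"dr":[0,0,0]},{"travel":[0.117,0.2,0],"dr":[0,0,0]},{"travel":[0.117,0.2,0],"dr":[0,0,0]},{"travel":[0.1,0.15,0],"dr":[0,0,0]},{"travel":[0,0,0],"dr":[0,0,0.22]},{"travel":[0,0,0],"dr":[0,0,0.22]},{"travel":[0,0,0],"dr":[0,0,0.22]},{"travel":[0,0,0],"dr":[0,0,0.22]},{"travel":[0,0,0],"dr":[0,0,0.22]},{"travel":[0,0,0],"dr":[0,0,0]}]' -0.1
python3 - <<'E'
from h import *
delta([.6735,-.0567,.242],down(np.radians(79)))
i=viewer.camera("top")[150:260,310:420]; j=viewer.camera("scene")[110:260,130:280]
cv2.imwrite("pics/m8.png",np.hstack([cv2.resize(i,(400,400),interpolation=2),cv2.resize(j,(400,400),interpolation=2)])[:,:,::-1])
E
```

```text
time_s: 27.87
eef_pos: [0.6738, -0.0499, 0.362]
eef_rot: [0.008, 0.778, 0.628, 0.001]
wrist_force: [0.9, 0.9, -0.8]
opening: 0.448
t 27.87 pos [ 0.6738 -0.0499  0.362 ] F [ 0.9  0.9 -0.8] open 0.448
travel [-0.038 -0.003  0.8  ] dr [ 0.024  0.016 -0.039]
```

View pics/m8.png

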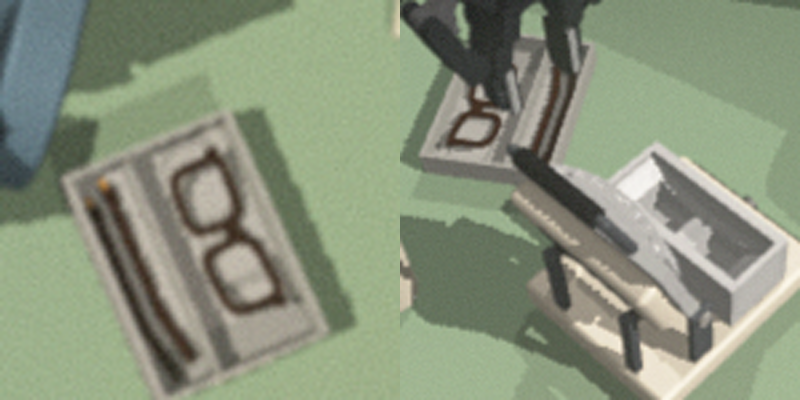

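The front lies flat and centred in the wide bay, at about (230,230) in the left crop. The die is empty and the handle is under the gripper. Descending onto the handle.

```bash
python3 -m handwheel '[{"travel":[-0.02,0,0.15],"dr":[0.024,0.016,-0.039]},{"travel":[0,0,0.15],"dr":[0,0,0]},{"travel":[0,0,0.15],"dr":[0,0,0]},{"travel":[0,0,0],"dr":[0,0,0]}]'
python3 - <<'E'
from h import *
delta([.6735,-.0567,.242],down(np.radians(79)))
E
```

```text
time_s: 28.3
eef_pos: [0.6741, -0.0539, 0.2959]
eef_rot: [0.002, 0.764, 0.645, 0.002]
wrist_force: [-0.2, 0.1, -2.1]
opening: 0.45
t 28.3 pos [ 0.6741 -0.0539  0.2959] F [-0.2  0.1 -2.1] open 0.45
travel [-0.019 -0.003  0.359] dr [0.01  0.001 0.044]
```

```bash
python3 -m handwheel '[{"travel":[0,0,0.09],"dr":[0,0,0.04]},{"travel":[0,0,0.09],"dr":[0,0,0]},{"travel":[0,0,0.09],"dr":[0,0,0]},{"travel":[0,0,0.08],"dr":[0,0,0]},{"travel":[0,0,0],"dr":[0,0,0]}]'
python3 -m handwheel '[{"travel":[0,0,0],"dr":[0,0,0]},{"travel":[0,0,0],"dr":[0,0,0]},{"travel":[0,0,0],"dr":[0,0,0]},{"travel":[0,0,0],"dr":[0,0,0]},{"travel":[0,0,0],"dr":[0,0,0]}]' -1
python3 - <<'E'
from h import *
arc([.4543,-.0115,.0913],np.radians(-11))
E
```

```text
time_s: 28.72
eef_pos: [0.6749, -0.0547, 0.2437]
eef_rot: [0.003, 0.768, 0.64, 0.002]
wrist_force: [-0.0, 0.6, -1.5]
opening: 0.451
time_s: 29.13
eef_pos: [0.6735, -0.0544, 0.2438]
eef_rot: [0.002, 0.768, 0.641, 0.001]
wrist_force: [-0.5, 0.7, -3.5]
opening: 0.165
theta 1.877 r 0.1682 F [-0.5  0.7 -3.5] T [-0.06  0.01 -0.26] y -0.0003 dr back [0.007 0.001 0.023] open 0.165
```

Gripped at the full-open angle (1.877 rad, radius 0.168 m). Swinging it forward.

```bash
python3 -m handwheel '[{"travel":[0,-0.05,-0.02],"dr":[0,0,0]},{"travel":[0,-0.087,-0.02],"dr":[0,0,0]},{"travel":[0,-0.088,-0.013],"dr":[0,0,0]},{"travel":[0,-0.089,-0.006],"dr":[0,0,0]},{"travel":[0,-0.089,0.002],"dr":[0,0,0]},{"travel":[0,-0.089,0.009],"dr":[0,0,0]},{"travel":[0,-0.088,0.016],"dr":[0,0,0]}]'
python3 - <<'E'
from h import *
arc([.4543,-.0115,.0913],np.radians(-11))
E
```

```text
time_s: 29.72
eef_pos: [0.5943, -0.0383, 0.255]
eef_rot: [0.012, 0.768, 0.641, 0.012]
wrist_force: [4.0, 0.7, -4.8]
opening: 0.163
theta 1.393 r 0.1715 F [ 4.   0.7 -4.8] T [-0.   -1.   -0.25] y 0.0004 dr back [ 0.066 -0.006  0.023] open 0.163
```

```bash
python3 -m handwheel '[{"travel":[0,-0.088,0.018],"dr":[0.02,0,0]},{"travel":[0,-0.086,0.025],"dr":[0.02,0,0]},{"travel":[0,-0.084,0.032],"dr":[0.02,0,0]},{"travel":[0,-0.081,0.038],"dr":[0.01,0,0]},{"travel":[0,-0.078,0.045],"dr":[0,0,0]},{"travel":[0,-0.074,0.051],"dr":[0,0,0]},{"travel":[0,-0.07,0.056],"dr":[0,0,0]},{"travel":[0,-0.066,0.061],"dr":[0,0,0]}]'
python3 - <<'E'
from h import *
arc([.4543,-.0115,.0913],np.radians(-11))
E
```

```text
time_s: 30.38
eef_pos: [0.509, -0.0211, 0.2173]
eef_rot: [0.014, 0.768, 0.641, 0.015]
wrist_force: [5.3, 0.1, -1.6]
opening: 0.162
theta 0.834 r 0.1727 F [ 5.3  0.1 -1.6] T [-0.04 -1.26 -0.22] y 0.001 dr back [ 0.078 -0.008  0.023] open 0.162
```

```bash
python3 -m handwheel '[{"travel":[0,-0.066,0.062],"dr":[0.03,0,0]},{"travel":[0,-0.061,0.067],"dr":[0.03,0,0]},{"travel":[0,-0.055,0.072],"dr":[0.02,0,0]},{"travel":[0,-0.05,0.076],"dr":[0,0,0]},{"travel":[0,-0.043,0.08],"dr":[0,0,0]},{"travel":[0,-0.037,0.083],"dr":[0,0,0]}]'
python3 - <<'E'
from h import *
arc([.4543,-.0115,.0913],np.radians(-11))
E
```

```text
time_s: 30.88
eef_pos: [0.4653, -0.0125, 0.1525]
eef_rot: [0.003, 0.768, 0.641, 0.005]
wrist_force: [3.9, 0.5, 1.1]
opening: 0.164
theta 0.371 r 0.1698 F [3.9 0.5 1.1] T [-0.09 -1.31 -0.25] y 0.0011 dr back [ 0.023 -0.008  0.023] open 0.164
```

```bash
python3 -m handwheel '[{"travel":[0,-0.021,0.054],"dr":[0.01,0,0]},{"travel":[0,-0.018,0.055],"dr":[0.01,0,0]},{"travel":[0,-0.015,0.055],"dr":[0,0,0]},{"travel":[0,-0.013,0.055],"dr":[0,0,0]},{"travel":[0,-0.01,0.055],"dr":[0,0,0]}]'
python3 - <<'E'
from h import *
arc([.4543,-.0115,.0913],np.radians(-11))
E
```

```text
time_s: 31.3
eef_pos: [0.4548, -0.0105, 0.1077]
eef_rot: [0.0, 0.768, 0.64, 0.003]
wrist_force: [5.6, -0.2, 0.4]
opening: 0.158
theta 0.098 r 0.1681 F [ 5.6 -0.2  0.4] T [-0.02 -1.18 -0.2 ] y 0.0011 dr back [ 0.008 -0.008  0.022] open 0.158
```

```bash
python3 -m handwheel '[{"travel":[0,-0.003,0.035],"dr":[0,0,0]},{"travel":[0,-0.002,0.035],"dr":[0,0,0]},{"travel":[0,0,0.035],"dr":[0,0,0]},{"travel":[0,0,0.03],"dr":[0,0,0]}]'
python3 - <<'E'
from h import *
arc([.4543,-.0115,.0913],np.radians(-11))
E
```

```text
time_s: 31.63
eef_pos: [0.4546, -0.0105, 0.0975]
eef_rot: [-0.002, 0.767, 0.641, 0.0]
wrist_force: [-26.9, 6.3, 66.7]
opening: 0.164
theta 0.037 r 0.1673 F [-26.9   6.3  66.7] T [ 1.02  4.04 -0.29] y 0.0011 dr back [-0.005 -0.005  0.027] open 0.164
```

A 67 N reaction means it has reached the shut stop. I'll ease off, release, and rise clear.

```bash
python3 -m handwheel '[{"travel":[0,0,0],"dr":[0,0,0]},{"travel":[0,0,0],"dr":[0,0,0]}]'
python3 -m handwheel '[{"travel":[0,0,0],"dr":[0,0,0]},{"travel":[0,0,0],"dr":[0,0,0]},{"travel":[0,0,0],"dr":[0,0,0]},{"travel":[0,0,0],"dr":[0,0,0]}]' -0.1
python3 -m handwheel '[{"travel":[0,0,-0.08],"dr":[0,0,0]},{"travel":[0,0,-0.12],"dr":[0,0,0]},{"travel":[0,0,-0.2],"dr":[0,0,0]},{"travel":[0,0,-0.25],"dr":[0,0,0]},{"travel":[0,0,-0.25],"dr":[0,0,0]},{"travel":[-0.15,-0.2,0],"dr":[0,0,0]},{"travel":[-0.15,-0.2,0],"dr":[0,0,0]},{"travel":[-0.2,-0.15,0],"dr":[0,0,0]},{"travel":[-0.24,0,0],"dr":[0,0,0]},{"travel":[-0.24,0,0],"dr":[0,0,0]},{"travel":[-0.24,0,0],"dr":[0,0,0]},{"travel":[-0.24,0,0],"dr":[0,0,0]},{"travel":[-0.24,0,0],"dr":[0,0,0]},{"travel":[-0.24,0,0],"dr":[0,0,0]},{"travel":[-0.24,0,0],"dr":[0,0,0]},{"travel":[-0.24,0,0],"dr":[0,0,0]},{"travel":[-0.24,0,0],"dr":[0,0,0]},{"travel":[-0.24,0,0],"dr":[0,0,0]},{"travel":[0,0,0],"dr":[0,0,0]}]'
python3 - <<'E'
from h import *
for n,regs in (("scene",{"press":(130,270,170,300),"tray":(115,182,132,208),"other":(200,285,340,412)}),("top",{"press":(138,240,222,308),"tray":(175,265,322,405),"other":(185,278,105,185)})):
    a=viewer.camera(n); cv2.imwrite(f"pics/{n}9.png",a[:,:,::-1])
    b=cv2.resize(cv2.imread(f"pics/{n}0.png"),(512,384),interpolation=cv2.INTER_AREA)
    g,h=[cv2.GaussianBlur(cv2.cvtColor(x,6),(0,0),1).astype(np.float32) for x in(a[:,:,::-1],b)]
    for k,(r0,r1,c0,c1) in regs.items():
        s,p=cv2.phaseCorrelate(h[r0:r1,c0:c1],g[r0:r1,c0:c1]); print(n,k,"shift px",np.round(s,2),round(p,2),"mean abs diff",round(float(np.abs(g-h)[r0:r1,c0:c1].mean()),1))
# handle bar in the scene crop: darkest band shift
a=cv2.imread("pics/scene9.png")[145:180,245:290];b=cv2.imread("pics/scene1.png");b=cv2.resize(b,(130,140),interpolation=cv2.INTER_AREA)[15:50,75:120]
ga,gb=[np.float32(cv2.GaussianBlur(cv2.cvtColor(x,6),(0,0),1)) for x in(a,b)]; print("handle",cv2.phaseCorrelate(gb,ga), [np.argwhere(x<60).mean(0).round(2) for x in(ga,gb)])
o=ctrl.get_obs(); print(o["time_s"],o["eef_pos"],o["wrist_force"])
E
```

```text
time_s: 31.8
eef_pos: [0.4543, -0.0104, 0.0997]
eef_rot: [-0.002, 0.767, 0.642, -0.0]
wrist_force: [3.9, -0.1, -2.4]
opening: 0.159
time_s: 32.13
eef_pos: [0.4512, -0.0101, 0.0972]
eef_rot: [-0.005, 0.766, 0.642, -0.003]
wrist_force: [-0.3, -0.8, 0.3]
opening: 0.448
time_s: 33.72
eef_pos: [0.2824, -0.4398, 0.2299]
eef_rot: [-0.013, 0.763, 0.646, -0.008]
wrist_force: [-0.8, 1.3, -0.1]
opening: 0.448
scene press shift px [0.5 0. ] 0.96 mean abs diff 2.2
scene tray shift px [ 0.02 -0.08] 0.61 mean abs diff 8.9
scene other shift px [0.04 0.06] 1.0 mean abs diff 1.4
top press shift px [-0.01  0.02] 1.0 mean abs diff 1.8
top tray shift px [-0.02 -0.04] 0.46 mean abs diff 8.7
top other shift px [-0.01  0.02] 1.05 mean abs diff 1.7
handle ((0.41163479075008524, 0.022298972215164525), 1.0069126706064484) [array([17.39, 20.68]), array([17.55, 20.93])]
33.8167 [ 0.28349462 -0.43511572  0.22956948] [-0.13788032 -0.09922744  0.07109331]
```

The press matches its shut image and neither tray has shifted. Handing in.

```bash
python3 -c "
from bench import ctrl; print(ctrl.hand_in())"
```

```text
the job is handed in; nothing more can be done
None
```

The job is done and handed in at about 34 s of the 69 s allowed. The top was swung back onto its stops, and the front was lifted out and laid in the job tray's wide bay. The top was then lowered in the grip until the press was shut.

**What did not go straight through:**
- **Regrip:** My first grip on the front was too deep. The fingertips stuck out about 12 mm below it, so it would have dropped about 10 mm into the tray. I put it back in the die, regripped it nearer the fingertips and lifted it out again.
- **Release:** On release the front could have settled by up to about 4 mm. I took the tips to be on the bay floor because the tool stopped descending; the force reading showed nothing.
- **Forces:** The wrist read about 50 N against the open stops and about 70 N at the shut stop, under the 120 N limit. After that shut-stop contact the tool rebounded about 2 mm before I opened the fingers, so the handle may have settled that much.

**Last checks:**
- **Front:** Pictures taken before the top was closed showed it flat in the wide bay, lengthwise, with the die empty. I did not view it again afterwards.
- **Press:** The shut press matched its starting picture with no shift in the top view. The scene view differed by about half a pixel; the base cannot move, so I put this down to the measurement.
- **Trays:** Neither tray had moved, to within a tenth of a pixel in both views. The match for the job tray was weaker, since the front is now in it.
- **Not checked:** I did not measure the spray, pliers or dish again at the end; no move went near them.
- **Arm:** It ended clear of everything, with the wrist force near zero.

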